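# Hang the ladle bracket on the slotted upright beside the stove

### The job

The open blue niche door stands in front of the slotted upright: first swing the door shut. Then hook both claws of the green bracket into the upright's two slots and press the bracket down until the lock slide is fully down, leaving it hanging there locked and the door shut, without shifting the jars, masala box, tumbler or ladle.

Things in the scene. Friction and masses are not known exactly. Their poses are not given: they have to be found in the camera images.
- upright: fixed white slotted upright, 44 mm wide, 205 mm high, 30 mm proud of a tiled pier (206 mm high, 70 mm deep, from 50 mm on the upright's -y to 250 mm on its +y side). Origin: slot centre line, outer face of the slotted skin, counter level. z up, +x INTO the upright (hooking direction), +y along the wall to the niche. Skin 5 mm thick, hollow 20 mm behind it.
- slot_low (a point): centre of the lower slot on the outer face of the upright, 100 mm above the counter; axes as the upright. The slot is 16 mm wide (y) and 40 mm high
- slot_high (a point): centre of the upper slot, 160 mm above the counter; same size, axes as the upright
- seat (a point): point on the upright's outer face, slot centre line, 60 mm above the counter, axes as the upright: bracket_heel lies here, bracket axes parallel to the upright's, when locked home. To pass the claws in through the slots the heel must be 22 to 32 mm above this point (best 27); resting on the unpressed lock it is 8 mm above.
- lock (a joint): red lock slide in the upright: its ledges fill the bottom 8 mm of both slots and the hooked claws come to rest on them. Slides straight down: 0 = up, 0.008 m = fully down, locked (end stop). Needs about 5 N, more than the bracket's weight, and stays where left. A red flag on top of the upright sinks with it.
- niche_door (a joint): blue niche door on a vertical hinge: 0 = shut flat on the wall, 1.75 to 2.05 rad at the start (in front of the slots), stop at 2.2. Light friction (0.06 N m), stays where left. At value a it reaches from the axis in the upright-frame direction (-sin a, cos a); the outer face, to be pushed to shut it, looks along (-cos a, -sin a).
- door_hinge (a point): point on the door's hinge axis, 125 mm above the counter; 30 mm along +x and 50 mm along +y of the upright's origin; its axes turn with the door. Panel: 150 mm wide from the axis, from 57 to 192 mm above the counter, 8 mm thick (the outer face is 8 mm off the axis).
- door_knob (a point): steel knob on the door's outer face, 16 mm across, 18 mm proud, 130 mm from the hinge axis, 87 mm above the counter; point at its root
- bracket_grip (a point): green steel bracket, about 0.3 kg, standing on its foot at the start; point in its grip rib 45 mm above the underside, 80 mm in front of the back face. z up, +x to the claws. Rib 16 mm thick (y), x -62 to +74 mm from here, its top 70 mm above the underside; foot 56 mm wide (y), x -70 to +80 mm, 6 mm thick, with a low lip (28 mm high) at its front end.
- bracket_heel (a point): middle of the lower edge of the bracket's back face, at the underside; axes as the bracket. Back plate 40 mm wide (y), 95 mm high, 6 mm thick.
- press_tab (a point): middle of the top of the bracket's press tab, a flat plate on the back plate, 30 mm (x) by 40 mm (y); 101 mm above the underside, 15 mm in front of the back face; free to be pressed from above
- claw_low (a point): lower steel claw: root of its neck's underside on the back face, 20 mm above the bracket's underside. Both claws: 8 mm thick (y), neck 8 mm high, reach 15 mm beyond the back face; tooth hangs 14 mm below the neck, 8 mm gap between back face and tooth (a hooked bracket may lean 0.04 rad).
- claw_high (a point): upper claw, same shape: root of its neck's underside, 80 mm above the bracket's underside
- bracket: the bracket again; origin on its centre line at the underside, 60 mm in front of the back face; axes as bracket_grip
- masala_box: round stainless masala box with lid, 176 mm across, 82 mm high with its knob (bystander; origin at the centre of its underside)
- jar1: clear plastic jar with red cap, 70 mm across, 130 mm high (bystander; origin at the centre of its underside)
- jar2: clear plastic jar with red cap, 70 mm across, 130 mm high (bystander; origin at the centre of its underside)
- jar3: clear plastic jar with red cap, 70 mm across, 130 mm high (bystander; origin at the centre of its underside)
- tumbler: steel tumbler, 72 mm across, 100 mm high (bystander; origin at the centre of its underside)
- ladle: aluminium ladle, 270 mm long, lying down (bystander; origin under its bowl)
Mind the look-alikes: they are no part of the job. Leave any yellow look-alike of the bracket alone.

How it is judged:
By the outcome, as a careful person would: the job done as asked, in the order asked, and still so for the second after the job is handed in, with the robot touching nothing.
It also fails if it takes over 72 s, if anything falls off the work surface, if the arm or the gripper's body presses on something with over 40 N, if the wrist force passes 120 N, or if a joint passes its speed limit or range.

### The arm

A 7-joint arm with a two-finger parallel gripper is mounted at the origin on the work surface. World frame = base frame: x ahead of the robot, y to its left, z up, the work surface at z = 0. Lengths are in m, angles in rad, forces in N, time in s.
With the tool pointing down it reaches from about 0.4 to 0.9 m from the base axis. Payload 5.5 kg.
Tool frame: the origin (TCP) lies between the finger pads; the fingertips stand 11 mm ahead of it and the grasp point (between the pads) lies 8 mm behind it; z points along the fingers, y is the line along which they close (so a half turn about z gives the same grasp; the last joint's range is limited). The gripper opens to 92 mm and grips with 3 to 60 N. Pads are 19 mm wide; open, the fingers measure 130 mm over their backs; the gripper's body (75 mm by 190 mm) begins 47 mm behind the grasp point.
Start: joints at [1.599, 0.501, -0.427, 1.55, 0.221, 1.138, -0.21], TCP at [0.151, -0.632, 0.238] pointing down, gripper open.
Joint ranges: [-2.88, 2.88], [-0.31, 2.03], [-1.54, 1.56], [0.2, 2.42], [-1.41, 4.55], [0.19, 2.02], [-2.57, 2.57]. Speed limits (rad/s): [2.57, 2.57, 3.14, 3.14, 3.14, 3.14, 3.14].

### API

Orientations are given as a rotation vector (axis times angle).
In Python, from rig import get_obs, eyes, ctrl gives the robot as it stands. The module is installed in compiled form; this text tells all that it offers.
- The arm moves only by the tool send_rows, never from a script. Its arguments are lists of equal length, an entry for each row: "hand": the opening, from -1 (shut) to 1 (fully open); "xyz": the shift along the tool's x, y, z in cm, a list of three; "spin": the turn about the tool's z in rad. In form: {"hand": [hand, ...], "xyz": [[dx, dy, dz], ...], "spin": [spin, ...]}. A call has 1 to 12 rows; each row shifts and turns the commanded pose from where the row before left it, along the tool's axes as they then stand; what a row does not reach is not made up. A row lasts 1/8 s, in which the tool goes at most 62.5 mm and 10.7 degrees, less where a joint would pass 70% of its speed; a pose out of reach is approached as far as the arm can. A call with a gripper value outside its range is refused whole. The fingers move at their own pace and stop on an object; the grip force is fixed at half the most. Time passes only in rows, so rows that do not move let the fingers close. It gives the time, the measured TCP pose, the force, the opening and the grip force at its end, in the units of the state.
- get_obs(): the state, without advancing time (a new reading comes with each control period).
- eyes.capture(name): name is "side" or "top"; returns the picture (400x640x3 uint8, red, green, blue); there is no depth.
- eyes.calibration(name): a dict with "fx", "fy", "cx", "cy" (pixels), "R" (3x3) and "t" (3): a world point X has camera coordinates R X + t. Camera axes: x right, y down, z forward; pixel columns grow to the right and rows downward; lengths in m; the calibration is good to about 2 mm. A picture is of the moment at which its call begins. calibration takes no time and is no camera call.
- ctrl.job_done(): hands the job in; it is judged then, once.
The state is a dict: "clock": time; "qpos": joint angles; "joint_velocities": joint speeds; "effort": joint torques, N m; "eef_pos": TCP position; "orientation": TCP orientation; "force": force on the tool from outside, world axes, zero at the start; "torque": the same for the moment, N m; "finger_gap": finger opening in m; "grasp_force": force on a finger pad.
Only numpy, scipy, OpenCV 4.12 (cv2) and the standard library are available. Lean on these libraries where they do the work, as an engineer would, in place of code of your own. Each camera call takes 0.05 s, during which the arm holds its last target. There are 200 camera calls.

## Working session

There is one attempt and no reset: what is moved stays moved. The work goes in short steps, Python scripts to look and compute and a tool call to move; the robot and the scene stay as the last step left them, time stands still between calls to the robot, and variables do not carry over. Pictures are saved under pics/ and viewed, at most 10 in all, crops included, and the job is handed in when it is done.

Besides the shell and the picture viewer there is one more tool, called after "Emit:" as name([rows], argument=value, ...), one row to a line, values as JSON. send_rows: Moves the arm, as the interface text tells. Its arguments: {"type":"object","properties":{"hand":{"type":"array","items":{"type":"number"}},"xyz":{"type":"array","items":{"type":"array","items":{"type":"number"}}},"spin":{"type":"array","items":{"type":"number"}}},"required":["hand","xyz","spin"]}

```bash
mkdir -p pics; cat > h.py <<'E'
import numpy as np, cv2
from rig import get_obs, eyes, ctrl
from scipy.spatial.transform import Rotation as Ro
def snap(n,f):
    im=eyes.capture(n); cv2.imwrite(f'pics/{f}.png',im[...,::-1]); return im
def proj(n,X):
    c=eyes.calibration(n); p=np.atleast_2d(X)@np.array(c['R']).T+np.array(c['t']); return np.c_[p[:,0]/p[:,2]*c['fx']+c['cx'],p[:,1]/p[:,2]*c['fy']+c['cy']]
def onz(n,uv,z):
    c=eyes.calibration(n); R=np.array(c['R']); o=-R.T@np.array(c['t']); d=R.T@np.array([(uv[0]-c['cx'])/c['fx'],(uv[1]-c['cy'])/c['fy'],1]); return o+d*(z-o[2])/d[2]
E
python3 - <<'E'
from h import *
snap('top','top0'); snap('side','side0')
for n in('top','side'):
    c=eyes.calibration(n);R=np.array(c['R']);print(n,c['fx'],c['fy'],c['cx'],c['cy'],R.round(3).tolist(),(-R.T@np.array(c['t'])).round(3))
o=get_obs();print(o)
E
```

```text
top 400.16032368159165 400.16032368159165 323.2982213926239 197.31493318867533 [[0.025, -0.999, -0.027], [-0.997, -0.022, -0.077], [0.076, 0.029, -0.997]] [ 0.456 -0.084  1.266]
side 417.2891939481012 417.2891939481012 319.41037793061423 198.15754954771546 [[0.962, -0.272, -0.013], [-0.168, -0.555, -0.814], [0.214, 0.786, -0.58]] [ 0.352 -0.882  0.721]
{'clock': 0.1, 'qpos': array([ 1.59918285,  0.50177766, -0.42682531,  1.55133052,  0.22082556,
        1.13831721, -0.21030336]), 'joint_velocities': array([-3.23158506e-04, -1.04371089e-03, -1.71504111e-03, -3.19268324e-03,
        1.68026128e-05, -9.44077459e-04,  1.22193055e-04]), 'effort': array([-1.14233902e-02, -5.67877257e+01, -5.83866388e+00, -2.79919910e+01,
       -6.90832408e-02,  2.40975787e-02,  4.66191830e-05]), 'eef_pos': array([ 0.15105144, -0.63157585,  0.23677508]), 'orientation': array([-3.11820010e+00, -3.67897226e-01,  2.46249905e-04]), 'force': array([ 0.3288552 , -0.3938615 ,  0.49727171]), 'torque': array([0.01839361, 0.02511919, 0.0042971 ]), 'grasp_force': 0.0, 'finger_gap': 0.09163879227568807}
```

View pics/top0.png

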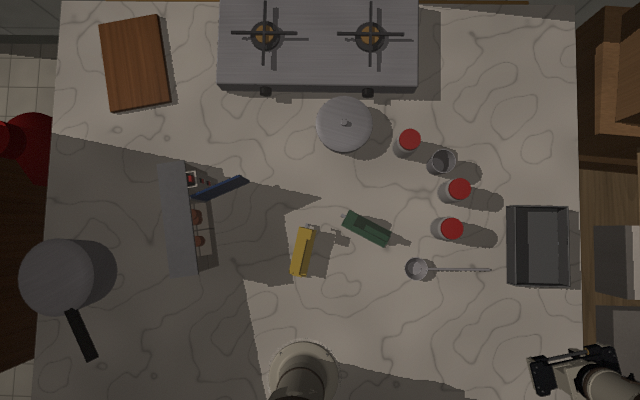

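View pics/side0.png

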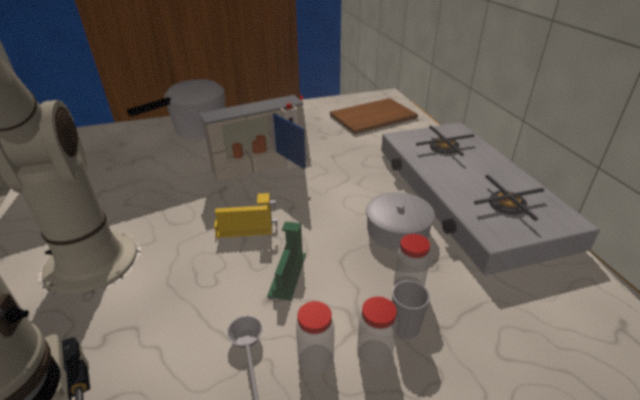

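The green bracket, top image (367,229), is the target; the yellow one at (302,251) is the look-alike. The upright is on the pier at left (192,180), with the blue door at (220,187). An enlarged crop will confirm this.

```bash
python3 - <<'E'
from h import *
a=cv2.imread('pics/top0.png');b=cv2.imread('pics/side0.png')
r=lambda i,s:cv2.resize(i,None,fx=s,fy=s,interpolation=cv2.INTER_CUBIC)
A=r(a[160:285,155:265],4.0)*1.0
B=r(a[200:260,325:405],4.0)
C=r(b[90:180,195:315],3.0); D=r(b[215:305,260:310],2.9)
can=np.zeros((600,800,3)); can[:500,:440]=A; can[:240,445:765]=B; can[245:515,440:800]=C
cv2.imwrite('pics/c1.png',np.clip(can*1.5,0,255))
E
```

```text
[ WARN:0@0.637] global loadsave.cpp:1063 imwrite_ Unsupported depth image for selected encoder is fallbacked to CV_8U.
```

View pics/c1.png

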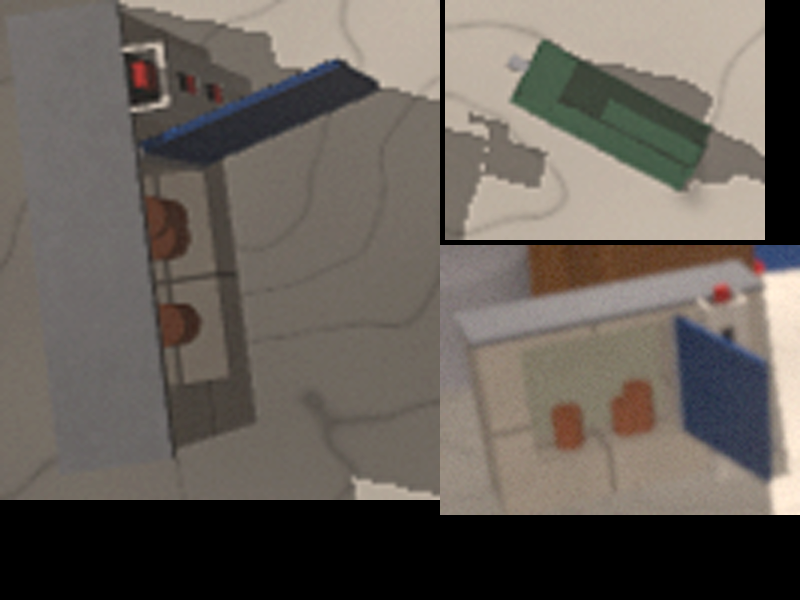

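```bash
cat > fit.py <<'E'
from h import *
from scipy.optimize import least_squares
T=lambda p,P:np.c_[np.array(P)[:,:2]@Ro.from_euler('z',p[2]).as_matrix()[:2,:2].T+p[:2],np.array(P)[:,2]]
def fit(obs,p0,name):
    f=lambda p:np.concatenate([(proj(n,T(p,[P]))[0]-uv) for n,P,uv in obs])
    r=least_squares(f,p0,loss='soft_l1'); print(name,r.x.round(4),'res',r.fun.reshape(-1,2).round(1).tolist()); return r.x
Z=.206
up=fit([('top',(.1,-.05,Z),(157.5,164.5)),('top',(.03,-.05,Z),(185,160.8)),('top',(.03,.25,Z),(198.8,274.5)),('top',(.1,.25,Z),(169.5,277.5)),
('top',(0,-.022,.205),(195,170.5)),('top',(0,.022,.205),(196.3,186.8)),('top',(.03,.25,0),(218.8,265.5)),
('side',(.03,.25,Z),(205,122.3)),('side',(.1,.25,Z),(201.7,113.3)),('side',(.1,-.05,Z),(297.7,95.7)),('side',(.03,.25,0),(214,176.7))],[.5,.3,1.57],'up')
def door(a,r,t,z): return (.03-np.sin(a)*r-np.cos(a)*t,.05+np.cos(a)*r-np.sin(a)*t,z)
D=[('top',.15,.008,.192,(238,175.3)),('top',.15,0,.192,(241.3,176.5)),('top',.15,0,.057,(249.5,181.5)),('side',.15,0,.192,(305,131)),('side',.15,0,.057,(305,168.3)),('side',0,0,.192,(274.3,115))]
r=least_squares(lambda q:np.concatenate([proj(n,T(up,[door(q[0],rr,t,z)]))[0]-uv for n,rr,t,z,uv in D]),[1.9]);print('door',r.x,r.fun.reshape(-1,2).round(1).tolist())
br=fit([('top',(0,.02,.101),(342,225)),('top',(0,-.02,.101),(350,210)),('top',(-.15,.028,.028),(385,247.5)),('top',(-.15,-.028,.028),(391.3,231.3)),('top',(.015,0,.088),(341.3,215.5))],[.4,-.2,1],'heel')
np.savez('s.npz',up=up,door=r.x,br=br)
E
python3 fit.py
python3 - <<'E'
from fit import *
P=lambda *x:T(up,[x])[0].round(3)
print('seat',P(0,0,.06),'hinge',P(.03,.05,.125))
a=r.x[0]
for rr in(.15,.13):print(rr,T(up,[door(a,rr,.008,.12)]))
print('grip',T(br,[(-.08,0,.045)]))
for n,uv,z in [('top',(409,139),.13),('top',(459,189),.13),('top',(451,229),.13),('top',(345,124),.08),('top',(440,160),.1),('top',(302,251),.07)]: print(uv,onz(n,uv,z).round(3))
# overlay
a_=cv2.imread('pics/top0.png');b_=cv2.imread('pics/side0.png')
def seg(im,n,s,A,B):
    q=proj(n,np.array([A,B])); cv2.line(im,*[tuple(int(round((v+.5)*s)) for v in p) for p in q],(0,255,255),1)
def box(im,n,s,p,x,y,z):
    import itertools
    C=list(itertools.product(x,y,z))
    for i in range(8):
        for j in range(i):
            if sum(u!=v for u,v in zip(C[i],C[j]))==1: seg(im,n,s,*T(p,[C[i],C[j]]))
can=[]
for im,n,(y0,y1,x0,x1) in [(a_,'top',(160,285,150,400)),(b_,'side',(90,305,190,440))]:
    s=3; I=cv2.resize(im,None,fx=s,fy=s,interpolation=cv2.INTER_CUBIC)
    box(I,n,s,br,(-.15,0),(-.028,.028),(0,.006));box(I,n,s,br,(-.006,0),(-.02,.02),(0,.095));box(I,n,s,up,(0,.03),(-.022,.022),(0,.205))
    for zz in(.1,.16): box(I,n,s,up,(0,0.001),(-.008,.008),(zz-.02,zz+.02))
    for z in(.057,.192): seg(I,n,s,*T(up,[door(a,0,0,z),door(a,.15,0,z)]))
    can.append(I[y0*s:y1*s,x0*s:x1*s])
k=np.vstack([can[0],can[1]])
k=cv2.resize(k,None,fx=.585,fy=.585,interpolation=cv2.INTER_AREA);cv2.imwrite('pics/ov.png',np.clip(k*1.4,0,255).astype('uint8'));print(k.shape)
E
```

```text
up [0.581  0.2889 1.7328] res [[0.6, 0.8], [-1.4, 0.9], [-2.9, -1.6], [0.4, -1.0], [0.8, -0.2], [1.3, -0.4], [-0.4, 0.2], [0.1, -0.6], [-1.7, -0.6], [-5.4, -0.1], [2.3, 4.7]]
door [1.86083153] [[0.6, -2.3], [-1.5, -0.8], [0.7, -0.0], [-2.9, -1.9], [-1.2, 1.3], [-3.4, -1.7]]
heel [ 0.4885 -0.1166  1.139 ] res [[0.5, -1.4], [-1.4, 1.2], [-0.0, 0.3], [1.6, 0.0], [-0.5, -0.3]]
up [0.581  0.2889 1.7328] res [[0.6, 0.8], [-1.4, 0.9], [-2.9, -1.6], [0.4, -1.0], [0.8, -0.2], [1.3, -0.4], [-0.4, 0.2], [0.1, -0.6], [-1.7, -0.6], [-5.4, -0.1], [2.3, 4.7]]
door [1.86083153] [[0.6, -2.3], [-1.5, -0.8], [0.7, -0.0], [-2.9, -1.9], [-1.2, 1.3], [-3.4, -1.7]]
heel [ 0.4885 -0.1166  1.139 ] res [[0.5, -1.4], [-1.4, 1.2], [-0.0, 0.3], [1.6, 0.0], [-0.5, -0.3]]
seat [0.581 0.289 0.06 ] hinge [0.527 0.31  0.125]
0.15 [[0.59954895 0.17900018 0.12      ]]
0.13 [[0.59081326 0.1969915  0.12      ]]
grip [[ 0.45500725 -0.18923365  0.045     ]]
(409, 139) [ 0.716 -0.293  0.13 ]
(459, 189) [ 0.575 -0.435  0.13 ]
(451, 229) [ 0.462 -0.412  0.13 ]
(345, 124) [ 0.77 -0.11  0.08]
(440, 160) [ 0.663 -0.389  0.1  ]
(302, 251) [0.386 0.01  0.07 ]
(597, 439, 3)
```

View pics/ov.png

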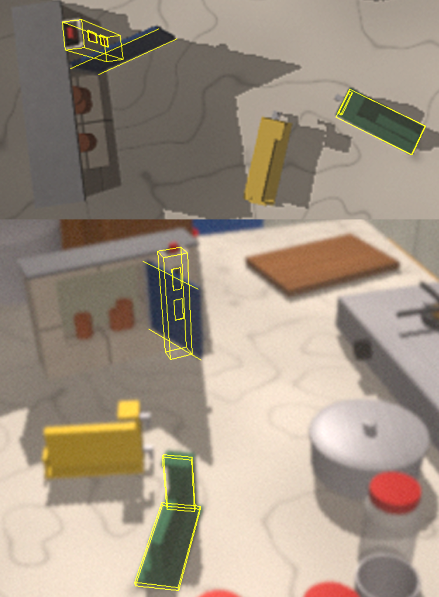

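The green bracket is confirmed: its claws are steel, its overlay fits, and the yellow twin at (0.39,0.01) is excluded. Next I plan the door sweep.

```bash
cat > plan.py <<'E'
from h import *
S=np.load('s.npz'); up,br=S['up'],S['br']; A0=S['door'][0]
Ru=Ro.from_euler('z',up[2]).as_matrix()
U=lambda x,y,z:Ru@np.array([x,y,z])+np.r_[up[:2],0]
def yaw():
    m=Ro.from_rotvec(get_obs()['orientation']).as_matrix(); return np.arctan2(m[1,0],m[0,0])
def rows(wps,step=.045,hand=-1,p=None,w=None):
    o=get_obs(); p=o['eef_pos'] if p is None else p; w=yaw() if w is None else w
    X=[];Sp=[]
    for q,yw in wps:
        q=np.array(q); n=max(1,int(np.ceil(max(np.linalg.norm(q-p)/step,abs(yw-w)/.15))))
        p0,w0=p.copy(),w
        for i in range(1,n+1):
            t=p0+(q-p0)*i/n; tw=w0+(yw-w0)*i/n; d=t-p
            ex=np.array([np.cos(w),np.sin(w)]); ey=np.array([np.sin(w),-np.cos(w)])
            l=np.round(np.array([ex@d[:2],ey@d[:2],-d[2]])*100,2); s=round(-(tw-w),3)
            X.append(l.tolist());Sp.append(s)
            p=p+np.r_[(ex*l[0]+ey*l[1])/100,-l[2]/100]; w-=s
    for i in range(0,len(X),12): print('{"hand":%s,"xyz":%s,"spin":%s}'%([hand]*len(X[i:i+12]),X[i:i+12],Sp[i:i+12]))
    print('end',p.round(3),round(w,3),len(X))
    return p,w
E
cat > doorplan.py <<'E'
from plan import *
def fp(a,r=.115,gap=0,hx=.0105,hy=.0195,z=.161):
    d=np.array([-np.sin(a),np.cos(a)]);n=np.array([-np.cos(a),-np.sin(a)])
    m=.008+hx*abs(n[0])+hy*abs(n[1])+gap
    return U(*(np.array([.03,.05])+r*d+m*n),z)
E
python3 - <<'E'
from doorplan import *
q=fp(A0,gap=.045); print(q)
p,w=rows([((.45,-.38,.25),.8),((q[0],q[1],.25),up[2]),(q,up[2])])
E
```

```text
[0.64425213 0.23961346 0.161     ]
{"hand":[-1, -1, -1, -1, -1, -1, -1, -1, -1, -1, -1, -1],"xyz":[[3.88, -1.95, -0.15], [4.0, -1.69, -0.14], [4.09, -1.45, -0.15], [4.18, -1.18, -0.15], [4.24, -0.92, -0.14], [4.29, -0.65, -0.15], [4.33, -0.38, -0.15], [4.34, -0.11, -0.15], [4.34, 0.16, -0.14], [3.86, -1.95, -0.0], [3.98, -1.71, -0.0], [4.08, -1.45, -0.0]],"spin":[np.float64(-0.063), np.float64(-0.063), np.float64(-0.062), np.float64(-0.063), np.float64(-0.063), np.float64(-0.063), np.float64(-0.063), np.float64(-0.062), np.float64(-0.063), np.float64(-0.062), np.float64(-0.062), np.float64(-0.063)]}
{"hand":[-1, -1, -1, -1, -1, -1, -1, -1, -1, -1, -1, -1],"xyz":[[4.16, -1.2, -0.0], [4.23, -0.94, -0.0], [4.27, -0.67, -0.0], [4.31, -0.41, -0.0], [4.33, -0.13, -0.0], [4.32, 0.13, -0.0], [4.31, 0.4, -0.0], [4.28, 0.67, -0.0], [4.23, 0.93, -0.0], [4.16, 1.19, -0.0], [4.08, 1.45, -0.0], [3.98, 1.7, -0.0]],"spin":[np.float64(-0.062), np.float64(-0.062), np.float64(-0.062), np.float64(-0.062), np.float64(-0.063), np.float64(-0.062), np.float64(-0.062), np.float64(-0.062), np.float64(-0.062), np.float64(-0.063), np.float64(-0.062), np.float64(-0.062)]}
{"hand":[-1, -1],"xyz":[[-0.0, 0.0, 4.45], [-0.0, 0.0, 4.45]],"spin":[np.float64(0.0), np.float64(0.0)]}
end [0.644 0.24  0.161] 1.733 26
```

Emit:
send_rows([
  [3.9, -1.9, -0.2],
  [4.0, -1.7, -0.2],
  [4.1, -1.4, -0.2],
  [4.2, -1.2, -0.2],
  [4.2, -0.9, -0.2],
  [4.3, -0.6, -0.1],
  [4.3, -0.4, -0.1],
  [4.3, -0.1, -0.1],
  [4.3, 0.2, -0.1],
  [3.9, -1.9, 0],
  [4.0, -1.7, 0],
  [4.1, -1.4, 0],
], hand=[-1, -1, -1, -1, -1, -1, -1, -1, -1, -1, -1, -1], spin=[-0.063, -0.063, -0.063, -0.063, -0.063, -0.063, -0.063, -0.063, -0.063, -0.062, -0.062, -0.062])

```text
clock: 1.6
eef_pos: [0.4894, -0.2562, 0.2513]
orientation: [-2.763, -1.493, 0.002]
force: [-0.5, -0.5, -0.2]
finger_gap: 0.0004
grasp_force: 0.0
```

Emit:
send_rows([
  [4.2, -1.2, 0],
  [4.2, -0.9, 0],
  [4.3, -0.7, 0],
  [4.3, -0.4, 0],
  [4.3, -0.1, 0],
  [4.3, 0.1, 0],
  [4.3, 0.4, 0],
  [4.3, 0.7, 0],
  [4.2, 0.9, 0],
  [4.2, 1.2, 0],
  [4.1, 1.5, 0],
  [4.0, 1.7, 0],
], hand=[-1, -1, -1, -1, -1, -1, -1, -1, -1, -1, -1, -1], spin=[-0.062, -0.062, -0.062, -0.062, -0.062, -0.062, -0.062, -0.062, -0.062, -0.062, -0.062, -0.062])

```text
clock: 3.1
eef_pos: [0.6452, 0.2386, 0.2514]
orientation: [2.032, 2.396, -0.002]
force: [0.8, -0.5, 0.3]
finger_gap: 0.0003
grasp_force: 0.0
```

```bash
python3 - <<'E'
from doorplan import *
o=get_obs();print(o['clock'],o['eef_pos'],yaw(),o['qpos'].round(2),o['finger_gap'])
p=fp(A0,gap=.045);rows([(p,up[2])])
rows([(fp(a),up[2]) for a in np.r_[np.arange(A0,.1,-.22),0.0]]+[(fp(-.03),up[2])],p=p,w=up[2])
E
```

```text
3.1 [0.64522013 0.23858532 0.25139116] 1.7349059522266148 [ 0.17  0.69 -0.91  1.42  0.55  1.3  -0.61] 0.0003418286051663286
{"hand":[-1, -1, -1],"xyz":[[0.04, -0.03, 3.01], [0.04, -0.02, 3.02], [0.04, -0.03, 3.01]],"spin":[np.float64(0.001), np.float64(0.0), np.float64(0.001)]}
end [0.644 0.24  0.161] 1.733 3
{"hand":[-1, -1, -1, -1, -1, -1, -1, -1, -1, -1, -1],"xyz":[[-1.29, -4.31, -0.0], [-1.1, -2.52, -0.0], [-0.53, -2.48, -0.0], [-0.0, -2.5, -0.0], [0.58, -2.54, -0.0], [1.19, -2.42, -0.0], [1.79, -2.14, -0.0], [2.33, -1.69, -0.0], [2.73, -1.08, -0.0], [1.33, -0.27, -0.0], [0.29, -0.05, -0.0]],"spin":[np.float64(-0.0), np.float64(-0.0), np.float64(-0.0), np.float64(-0.0), np.float64(-0.0), np.float64(-0.0), np.float64(-0.0), np.float64(-0.0), np.float64(-0.0), np.float64(-0.0), np.float64(-0.0)]}
end [0.415 0.276 0.161] 1.733 11
```

Emit:
send_rows([
  [0, 0, 3],
  [0, 0, 3],
  [0, 0, 3],
], hand=[-1, -1, -1], spin=[0, 0, 0])

```text
clock: 3.48
eef_pos: [0.6447, 0.2375, 0.1605]
orientation: [-2.034, -2.394, 0.002]
force: [0.4, -0.3, -0.4]
finger_gap: 0.0003
grasp_force: 0.0
```

Emit:
send_rows([
  [-0.6, -2.1, 0],
  [-0.6, -2.1, 0],
  [-1.1, -2.5, 0],
  [-0.5, -2.5, 0],
  [0, -2.5, 0],
  [0.6, -2.5, 0],
  [1.2, -2.4, 0],
  [1.8, -2.1, 0],
  [2.3, -1.7, 0],
  [1.5, -0.6, 0],
], hand=[-1, -1, -1, -1, -1, -1, -1, -1, -1, -1], spin=[0, 0, 0, 0, 0, 0, 0, 0, 0, 0])

```text
clock: 4.72
eef_pos: [0.4294, 0.2491, 0.1616]
orientation: [2.033, 2.394, -0.003]
force: [-0.3, -1.0, 0.4]
finger_gap: 0.0001
grasp_force: 0.4
```

Emit:
send_rows([
  [1.2, -0.5, 0],
  [0.7, -0.2, 0],
  [0.6, -0.1, 0],
  [0.3, 0, 0],
], hand=[-1, -1, -1, -1], spin=[0, 0, 0, 0])

```text
clock: 5.22
eef_pos: [0.4199, 0.2723, 0.1614]
orientation: [2.035, 2.388, -0.008]
force: [1.4, -12.6, 9.1]
finger_gap: 0.0004
grasp_force: 6.6
```

```bash
python3 - <<'E'
from doorplan import *
o=get_obs();print(o['clock'],o['eef_pos'],o['force'],(Ru.T@(o['eef_pos']-np.r_[up[:2],0])).round(4))
a=cv2.resize(snap('top','t2')[150:290,140:290],None,fx=3,fy=3,interpolation=2)
b=cv2.resize(snap('side','s2')[85:185,190:320],None,fx=3,fy=3,interpolation=2)
k=np.zeros((420,790,3),np.uint8);k[:,:400]=a[:,:400];k[:300,400:]=b;cv2.imwrite('pics/v2.png',np.clip(k[...,::-1]*1.5,0,255).astype('uint8'))
E
```

```text
5.225 [0.41991448 0.27230089 0.1614067 ] [  1.4217114  -12.64932072   9.08632673] [0.0096 0.1617 0.1614]
```

View pics/v2.png

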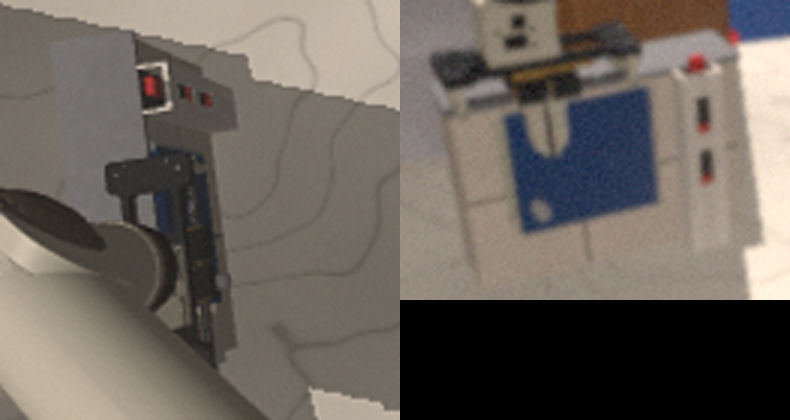

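Door is shut: the blue panel lies flat on the wall in the side view, and both slots with red ledges show at about (291,122) and (292,140). I'll refine the upright from the red ledges and plan the retreat and the move to the bracket.

```bash
python3 - <<'E'
from plan import *
from scipy.optimize import least_squares
det={}
for n,f,(y0,y1,x0,x1) in [('top','t2',(165,200,180,225)),('side','s2',(95,155,280,305))]:
    im=cv2.imread(f'pics/{f}.png').astype(float)[y0:y1,x0:x1]; r=im[...,2]-np.maximum(im[...,1],im[...,0])
    m=(r>25).astype(np.uint8);N,L,st,c=cv2.connectedComponentsWithStats(m)
    for i in range(1,N):
        w=np.where(L==i,r,0);ys,xs=np.mgrid[y0:y1,x0:x1];print(n,st[i,4],((w*xs).sum()/w.sum()).round(2),((w*ys).sum()/w.sum()).round(2))
    for P in [(0.003,0,.084),(.003,0,.144),(0.012,0,.21)]: print('pred',P,proj(n,U(*P)[None]).round(1))
p=get_obs()['eef_pos']+Ru@np.array([-.06,0,0]); q=np.r_[p[:2],.25]
g=Ro.from_euler('z',br[2]).as_matrix()@np.array([-.08,0,0])+np.r_[br[:2],.20]; print(br[2],g)
rows([(p,up[2]),(q,up[2]),(g,br[2])])
E
```

```text
top 25 189.53 178.14
top 4 202.0 180.31
top 4 209.0 183.47
pred (0.003, 0, 0.084) [[209.5 183.5]]
pred (0.003, 0, 0.144) [[203.  181.2]]
pred (0.012, 0, 0.21) [[191.6 178.8]]
side 19 300.56 97.16
side 35 288.41 105.38
side 11 290.97 127.03
side 10 291.85 144.11
pred (0.003, 0, 0.084) [[291.1 144.8]]
pred (0.003, 0, 0.144) [[290.1 127.8]]
pred (0.012, 0, 0.21) [[287.9 106.9]]
1.1389509216073013 [ 0.45500725 -0.18923365  0.2       ]
{"hand":[-1, -1, -1, -1, -1, -1, -1, -1, -1, -1, -1, -1],"xyz":[[-3.0, 0.01, -0.0], [-3.0, 0.0, -0.0], [0.0, 0.0, -4.43], [0.0, 0.0, -4.43], [-4.01, -0.4, 0.5], [-4.03, -0.16, 0.5], [-4.03, 0.09, 0.5], [-4.02, 0.32, 0.5], [-3.99, 0.55, 0.5], [-3.95, 0.8, 0.5], [-3.9, 1.02, 0.5], [-3.83, 1.26, 0.5]],"spin":[np.float64(-0.002), np.float64(-0.001), np.float64(-0.0), np.float64(-0.0), np.float64(0.059), np.float64(0.06), np.float64(0.059), np.float64(0.059), np.float64(0.06), np.float64(0.059), np.float64(0.06), np.float64(0.059)]}
{"hand":[-1, -1],"xyz":[[-3.74, 1.48, 0.5], [-3.66, 1.7, 0.5]],"spin":[np.float64(0.059), np.float64(0.06)]}
end [ 0.455 -0.189  0.2  ] 1.139 14
```

Emit:
send_rows([
  [-3, 0, 0],
  [-3, 0, 0],
  [0, 0, -4.4],
  [0, 0, -4.4],
  [-4, -0.4, 0.5],
  [-4, -0.2, 0.5],
  [-4, 0.1, 0.5],
  [-4, 0.3, 0.5],
  [-4, 0.6, 0.5],
  [-4, 0.8, 0.5],
  [-3.9, 1, 0.5],
  [-3.8, 1.3, 0.5],
], hand=[-1, -1, -1, -1, 1, 1, 1, 1, 1, 1, 1, 1], spin=[0, 0, 0, 0, 0.06, 0.06, 0.06, 0.06, 0.06, 0.06, 0.06, 0.06])

```text
clock: 6.82
eef_pos: [0.4483, -0.1068, 0.2096]
orientation: [2.549, 1.837, 0.001]
force: [0.5, 0.3, 0.4]
finger_gap: 0.0756
grasp_force: 0.0
```

Emit:
send_rows([
  [-3.7, 1.5, 0.5],
  [-3.7, 1.7, 0.5],
], hand=[1, 1], spin=[0.06, 0.057])

```text
clock: 7.08
eef_pos: [0.4532, -0.1872, 0.1996]
orientation: [2.651, 1.685, 0.001]
force: [-0.3, 0.5, 0.9]
finger_gap: 0.0912
grasp_force: 0.0
```

```bash
python3 - <<'E'
from plan import *
o=get_obs();print(o['clock'],o['force'])
g=Ro.from_euler('z',br[2]).as_matrix()@np.array([-.083,0,0])+np.r_[br[:2],.043]
rows([(g+[0,0,.08],br[2]),(g,br[2])],hand=1)
E
```

```text
7.075 [-0.3100472   0.5435168   0.92645371]
{"hand":[1, 1, 1, 1],"xyz":[[-0.2, 0.13, 3.83], [-0.2, 0.12, 3.83], [-0.0, 0.0, 4.0], [-0.0, 0.0, 4.0]],"spin":[np.float64(-0.003), np.float64(-0.004), np.float64(0.0), np.float64(0.0)]}
end [ 0.454 -0.192  0.043] 1.139 4
```

Going down with the jaws centred on the rib, then closing and lifting.

Emit:
send_rows([
  [-0.2, 0.1, 3.8],
  [-0.2, 0.1, 3.8],
  [0, 0, 3],
  [0, 0, 3],
  [0, 0, 2],
  [0, 0, 0],
  [0, 0, 0],
  [0, 0, 0],
  [0, 0, 0],
  [0, 0, 0],
  [0, 0, 0],
], hand=[1, 1, 1, 1, 1, 0, -1, -1, -1, -1, -1], spin=[-0.003, -0.004, 0, 0, 0, 0, 0, 0, 0, 0, 0])

```text
clock: 8.45
eef_pos: [0.4531, -0.1903, 0.0439]
orientation: [2.643, 1.697, 0.0]
force: [0.7, -0.5, -0.6]
finger_gap: 0.0365
grasp_force: 0.0
```

Emit:
send_rows([
  [0, 0, 0],
  [0, 0, -1],
  [0, 0, -3],
  [0, 0, -4],
  [0, 0, -4],
  [0, 0, -4],
  [0, 0, -4],
], hand=[-1, -1, -1, -1, -1, -1, -1], spin=[0, 0, 0, 0, 0, 0, 0])

```text
clock: 9.32
eef_pos: [0.4523, -0.1898, 0.2451]
orientation: [-2.642, -1.698, 0.001]
force: [-0.7, -2.0, -2.3]
finger_gap: 0.016
grasp_force: 30.0
```

```bash
python3 - <<'E'
from plan import *
o=get_obs();print(o['clock'],o['force'])
S=dict(S);S['up']=up+[.0015,0,0];np.savez('s.npz',**S);up[:]=S['up']
# target: heel at x_u=-.05, heel z=.087 => TCP z=.087+.043 ; TCP x_u=-.05-.083
t=U(-.05-.083,0,.130)
rows([(np.r_[t[:2],o['eef_pos'][2]],up[2]),(t,up[2])],step=.04)
E
```

```text
9.325 [-0.74061538 -1.98921035 -2.29129482]
{"hand":[-1, -1, -1, -1, -1, -1, -1, -1, -1, -1, -1, -1],"xyz":[[3.79, -0.06, -0.0], [3.79, 0.16, -0.0], [3.77, 0.38, -0.0], [3.74, 0.6, -0.0], [3.7, 0.83, -0.0], [3.65, 1.04, -0.0], [3.57, 1.25, -0.0], [3.5, 1.47, -0.0], [3.4, 1.66, -0.0], [3.3, 1.87, -0.0], [0.0, -0.0, 3.84], [0.0, -0.0, 3.83]],"spin":[np.float64(-0.059), np.float64(-0.059), np.float64(-0.059), np.float64(-0.059), np.float64(-0.059), np.float64(-0.059), np.float64(-0.059), np.float64(-0.059), np.float64(-0.059), np.float64(-0.059), np.float64(-0.0), np.float64(-0.0)]}
{"hand":[-1],"xyz":[[0.0, -0.0, 3.84]],"spin":[np.float64(-0.0)]}
end [0.604 0.158 0.13 ] 1.732 13
```

The fingers closed during the lift, so the grip height is uncertain. I'll carry it over and measure there.

Emit:
send_rows([
  [3.8, -0.1, 0],
  [3.8, 0.2, 0],
  [3.8, 0.4, 0],
  [3.7, 0.6, 0],
  [3.7, 0.8, 0],
  [3.6, 1, 0],
  [3.6, 1.2, 0],
  [3.5, 1.5, 0],
  [3.4, 1.7, 0],
  [3.3, 1.9, 0],
  [0, 0, 0],
], hand=[-1, -1, -1, -1, -1, -1, -1, -1, -1, -1, -1], spin=[-0.059, -0.059, -0.059, -0.059, -0.059, -0.059, -0.059, -0.059, -0.059, -0.059, 0])

```text
clock: 10.7
eef_pos: [0.6042, 0.1614, 0.2438]
orientation: [-2.027, -2.397, -0.003]
force: [-0.3, -0.7, -1.5]
finger_gap: 0.0158
grasp_force: 30.0
```

```bash
python3 - <<'E'
from plan import *
o=get_obs();print(o['clock'],o['eef_pos'],yaw(),o['force'],(Ru.T@(o['eef_pos']-np.r_[up[:2],0])).round(4))
a=cv2.resize(snap('top','t3')[140:260,170:290],None,fx=4,fy=4,interpolation=2)
b=cv2.resize(snap('side','s3')[50:200,215:315],None,fx=4,fy=4,interpolation=2)
k=np.zeros((600,800,3),np.uint8);k[:480,:395]=a[:,:395];k[:,400:]=b;cv2.imwrite('pics/v3.png',np.clip(k[...,::-1]*1.5,0,255).astype('uint8'))
E
```

```text
10.7 [0.60416407 0.16136051 0.24384294] 1.7376482166540288 [-0.29279384 -0.67580894 -1.46443982] [-0.1294 -0.0008  0.2438]
```

View pics/v3.png

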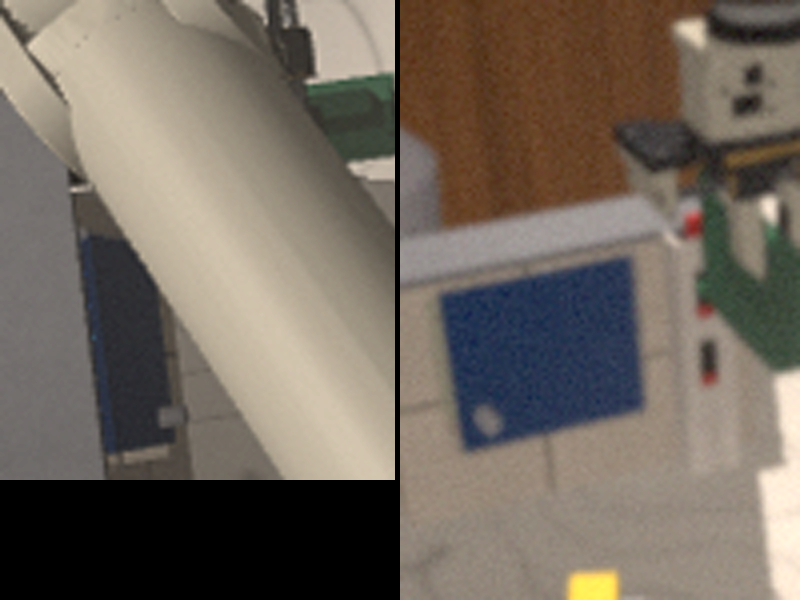

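```bash
cat > mfit.py <<'E'
from plan import *
import itertools
from scipy.optimize import minimize
BX=[((-.15,0),(-.028,.028),(0,.006)),((-.15,-.144),(-.028,.028),(0,.028)),((-.142,-.006),(-.008,.008),(.006,.07)),((-.006,0),(-.02,.02),(0,.095)),((-.03,0),(-.02,.02),(.095,.101))]
def model(n,pos,yw,pit,s=4):
    m=np.zeros((400*s,640*s),np.uint8)
    R=Ro.from_euler('ZY',[yw,pit]).as_matrix()
    for b in BX:
        q=proj(n,np.array(list(itertools.product(*b)))@R.T+pos)
        cv2.fillConvexPoly(m,cv2.convexHull(((q+.5)*s).astype(np.int32)),255)
    return cv2.resize(m,(640,400),interpolation=cv2.INTER_AREA)/255.
def green(f):
    im=cv2.imread(f'pics/{f}.png').astype(float);b,g,r=im[...,0],im[...,1],im[...,2]
    return ((g>1.25*r)&(g>1.02*b)&(g-r>8)).astype(float)
def run(tf,sf,o,x0=(-.083,.043,0.,0.),roi=None):
    G={'top':green(tf),'side':green(sf)}; yw=yaw(); p=o['eef_pos']; Ry=Ro.from_euler('z',yw).as_matrix()
    def cost(v,full=False):
        dx,h,pit,dy=v; pos=p+Ry@np.array([-dx,dy,-h]); c=0;out=[]
        for n in G:
            M=model(n,pos,yw,pit); g=G[n]
            # green outside model counts full, model without green (maybe occluded) counts less
            c+=np.sum(g*(1-M))+.5*np.sum(M*(1-g)); out.append((int(g.sum()),int((g*(1-M)).sum()),int((M*(1-g)).sum())))
        return (c,out) if full else c
    best=None
    for h in(.035,.043,.052,.06):
        r=minimize(cost,[x0[0],h,0,0],method='Nelder-Mead',options=dict(initial_simplex=np.array([[x0[0],h,0,0],[x0[0]+.006,h,0,0],[x0[0],h+.006,0,0],[x0[0],h,.05,0],[x0[0],h,0,.004]]),xatol=1e-4,fatol=.1,maxiter=120))
        print(r.x.round(4),round(r.fun,1),cost(r.x,True)[1])
        if best is None or r.fun<best.fun:best=r
    return best.x
E
python3 - <<'E'
from mfit import *
v=run('t3','s3',get_obs(),(-.083,.043,0,0))
E
```

```text
[-0.0932  0.0588 -0.0652 -0.0069] 1147.2 [(62, 1, 1271), (222, 2, 1016)]
[-0.0938  0.0637 -0.0386 -0.0063] 1154.1 [(62, 1, 1279), (222, 8, 1008)]Traceback (most recent call last):
  File "<stdin>", line 2, in <module>
  File "mfit.py", line 26, in run
    r=minimize(cost,[x0[0],h,0,0],method='Nelder-Mead',options=dict(initial_simplex=np.array([[x0[0],h,0,0],[x0[0]+.006,h,0,0],[x0[0],h+.006,0,0],[x0[0],h,.05,0],[x0[0],h,0,.004]]),xatol=1e-4,fatol=.1,maxiter=120))
    res = _minimize_neldermead(fun, x0, args, callback, bounds=bounds,
                               **options)
    fxcc = func(xcc)
    fx = function(np.copy(x), *(wrapper_args + args))
  File "mfit.py", line 20, in cost
    M=model(n,pos,yw,pit); g=G[n]
  File "mfit.py", line 9, in model
    q=proj(n,np.array(list(itertools.product(*b)))@R.T+pos)
  File "h.py", line 7, in proj
    c=eyes.calibration(n); p=np.atleast_2d(X)@np.array(c['R']).T+np.array(c['t']); return np.c_[p[:,0]/p[:,2]*c['fx']+c['cx'],p[:,1]/p[:,2]*c['fy']+c['cy']]
ValueError: time passes only in moves, steps and waits
```

```bash
sed -i 's/^def snap/import functools\ncal=functools.lru_cache(None)(eyes.calibration)\ndef snap/; s/c=eyes.calibration(n)/c=cal(n)/' h.py
python3 - <<'E'
import re
s=open('mfit.py').read()
s=s.replace("return ((g>1.25*r)&(g>1.02*b)&(g-r>8)).astype(float)","m=((g>1.12*r)&(g>b)&(g-r>4)).astype(np.uint8); m[:, :285]=0 if f[0]=='s' else m[:, :285]; N,L,st,_=cv2.connectedComponentsWithStats(m); return np.isin(L,[i for i in range(1,N) if st[i,4]>40]).astype(float)")
open('mfit.py','w').write(s)
from mfit import *
v=run('t3','s3',get_obs())
o=get_obs();yw=yaw();Ry=Ro.from_euler('z',yw).as_matrix();pos=o['eef_pos']+Ry@np.array([-v[0],v[3],-v[1]])
K=[]
for n,f,(y0,y1,x0,x1) in [('top','t3',(130,220,220,320)),('side','s3',(60,210,280,380))]:
    im=cv2.imread(f'pics/{f}.png'); s=4;I=cv2.resize(im,None,fx=s,fy=s,interpolation=2);I=np.clip(I*1.5,0,255).astype('uint8')
    for M,c in((model(n,pos,yw,v[2]),(0,255,255)),(green(f),(255,0,255))):
        cs,_=cv2.findContours((cv2.resize(M,None,fx=s,fy=s)>.5).astype('uint8'),0,2);cv2.drawContours(I,cs,-1,c,1)
    K.append(I[y0*s:y1*s,x0*s:x1*s])
k=np.zeros((600,800,3),np.uint8);k[:360,:400]=K[0];k[:,400:]=K[1];cv2.imwrite('pics/v4.png',k)
E
```

```text
[-0.0826  0.0465 -0.0829 -0.0002] 888.6 [(196, 1, 1160), (675, 3, 606)]
[-0.0904  0.059   0.0301 -0.0023] 864.9 [(196, 0, 1188), (675, 4, 531)]
[-0.0853  0.0534  0.0268 -0.0008] 874.7 [(196, 0, 1199), (675, 1, 546)]
[-0.09    0.066   0.0849 -0.0029] 858.7 [(196, 0, 1192), (675, 10, 502)]
```

View pics/v4.png

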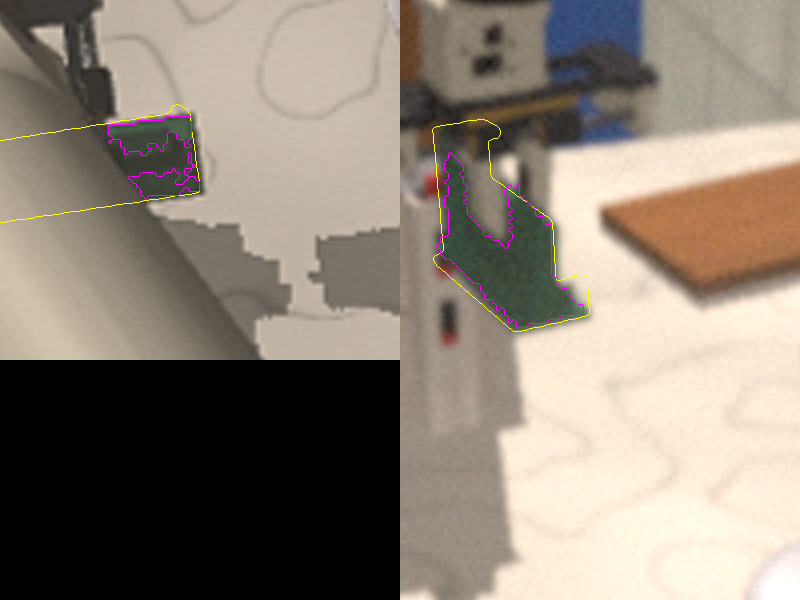

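Held, with the grip roughly 5–6 cm above the underside. I'll set it down in front of the upright and regrip lower, which fixes the height.

Emit:
send_rows([
  [0, 0, 4],
  [0, 0, 4],
  [0, 0, 4],
  [0, 0, 3],
  [0, 0, 2],
  [0, 0, 0.7],
], hand=[-1, -1, -1, -1, -1, -1], spin=[0, 0, 0, 0, 0, 0])

```text
clock: 11.55
eef_pos: [0.6045, 0.1557, 0.0658]
orientation: [-2.037, -2.391, 0.003]
force: [0.0, 0.7, -2.7]
finger_gap: 0.0162
grasp_force: 30.0
```

Emit:
send_rows([
  [0, 0, 0.3],
  [0, 0, 0],
], hand=[-1, -1], spin=[0, 0])

```text
clock: 11.8
eef_pos: [0.6057, 0.1573, 0.0647]
orientation: [2.035, 2.392, 0.002]
force: [0.1, -0.0, -2.0]
finger_gap: 0.0158
grasp_force: 30.0
```

Emit:
send_rows([
  [0, 0, 0.3],
  [0, 0, 0],
], hand=[-1, -1], spin=[0, 0])

```text
clock: 12.05
eef_pos: [0.6051, 0.1571, 0.061]
orientation: [2.035, 2.393, 0.0]
force: [0.5, -0.8, -3.1]
finger_gap: 0.0159
grasp_force: 30.0
```

Emit:
send_rows([
  [0, 0, 0.3],
  [0, 0, 0],
], hand=[-1, -1], spin=[0, 0])

```text
clock: 12.3
eef_pos: [0.6048, 0.157, 0.0575]
orientation: [-2.035, -2.393, 0.001]
force: [-0.1, -0.3, -2.3]
finger_gap: 0.0161
grasp_force: 30.0
```

Emit:
send_rows([
  [0, 0, 0.2],
  [0, 0, 0],
], hand=[-1, -1], spin=[0, 0])

```text
clock: 12.55
eef_pos: [0.6049, 0.1571, 0.0555]
orientation: [-2.035, -2.393, 0.0]
force: [0.4, 0.6, -2.3]
finger_gap: 0.0161
grasp_force: 30.0
```

Emit:
send_rows([
  [0, 0, 0.2],
  [0, 0, 0],
], hand=[-1, -1], spin=[0, 0])

```text
clock: 12.8
eef_pos: [0.6051, 0.1572, 0.0538]
orientation: [-2.036, -2.393, -0.0]
force: [0.6, 0.7, -2.2]
finger_gap: 0.0159
grasp_force: 30.0
```

Emit:
send_rows([
  [0, 0, 0.2],
  [0, 0, 0],
], hand=[-1, -1], spin=[0, 0])

```text
clock: 13.05
eef_pos: [0.6053, 0.1571, 0.0534]
orientation: [2.035, 2.392, -0.0]
force: [-4.8, -3.2, 9.6]
finger_gap: 0.0158
grasp_force: 30.0
```

Emit:
send_rows([
  [0, 0, 0.2],
  [0, 0, 0],
], hand=[-1, -1], spin=[0, 0])

```text
clock: 13.3
eef_pos: [0.6053, 0.1572, 0.0533]
orientation: [2.034, 2.391, -0.001]
force: [-8.7, -5.2, 24.6]
finger_gap: 0.0156
grasp_force: 30.0
```

Emit:
send_rows([
  [0, 0, 0.2],
  [0, 0, 0],
], hand=[-1, -1], spin=[0, 0])

```text
clock: 13.55
eef_pos: [0.6052, 0.1573, 0.0529]
orientation: [2.034, 2.39, -0.002]
force: [-13.4, -8.1, 35.7]
finger_gap: 0.0158
grasp_force: 30.0
```

Emit:
send_rows([
  [0, 0, -0.4],
  [0, 0, 0],
  [0, 0, 0],
  [0, 0, 0],
  [0, 0, 0.4],
  [0, 0, 0.5],
], hand=[-1, 0, 0, 0, 0, 0], spin=[0, 0, 0, 0, 0, 0])

```text
clock: 14.3
eef_pos: [0.605, 0.1571, 0.0423]
orientation: [-2.036, -2.393, 0.0]
force: [-0.8, -1.1, 0.4]
finger_gap: 0.0458
grasp_force: 0.0
```

Emit:
send_rows([
  [0, 0, 0],
  [0, 0, 0],
  [0, 0, 0],
  [0, 0, 0],
  [0, 0, 0],
  [0, 0, 0],
], hand=[-1, -1, -1, -1, -1, -1], spin=[0, 0, 0, 0, 0, 0])

```text
clock: 15.05
eef_pos: [0.6052, 0.1572, 0.0429]
orientation: [2.035, 2.393, 0.001]
force: [1.2, -0.4, 0.2]
finger_gap: 0.0158
grasp_force: 30.0
```

```bash
python3 - <<'E'
from mfit import *
o=get_obs();print(o['clock'],o['eef_pos'],yaw(),(Ru.T@(o['eef_pos']-np.r_[up[:2],0])).round(4),o['force'],o['grasp_force'])
snap('top','t5');snap('side','s5')
G={n:green(f) for n,f in(('top','t5'),('side','s5'))}
yw=yaw();Ry=Ro.from_euler('z',yw).as_matrix()
def cost(v):
    c=[]
    for n in G:
        M=model(n,np.r_[(o['eef_pos']+Ry@np.array([v[0],v[1],0]))[:2],0],yw,0);c+=[np.sum(G[n]*(1-M)),np.sum(M*(1-G[n]))]
    return c
for dx in np.arange(.074,.097,.003): print(dx.round(3),[[round(x) for x in cost((dx,dy))] for dy in(-.002,0,.002)])
K=[]
for n,f,(y0,y1,x0,x1) in [('top','t5',(130,220,220,320)),('side','s5',(85,235,265,365))]:
    im=cv2.imread(f'pics/{f}.png'); s=4;I=cv2.resize(im,None,fx=s,fy=s,interpolation=2);I=np.clip(I*1.5,0,255).astype('uint8')
    M=model(n,np.r_[(o['eef_pos']+Ry@np.array([.083,0,0]))[:2],0],yw,0)
    cs,_=cv2.findContours((cv2.resize(M,None,fx=s,fy=s)>.5).astype('uint8'),0,2);cv2.drawContours(I,cs,-1,(0,255,255),1)
    K.append(I[y0*s:y1*s,x0*s:x1*s])
k=np.zeros((600,800,3),np.uint8);k[:360,:400]=K[0];k[:,400:]=K[1];cv2.imwrite('pics/v5.png',k)
E
```

```text
15.05 [0.60520638 0.15721483 0.0429335 ] 1.731826632241306 [-0.1336 -0.0012  0.0429] [ 1.15149318 -0.44884323  0.23354059] 29.999613761901855
0.074 [[0, 934, 4, 595], [0, 935, 4, 592], [3, 935, 8, 595]]
0.077 [[0, 936, 3, 590], [0, 935, 5, 586], [5, 934, 8, 592]]
0.08 [[0, 935, 2, 585], [0, 935, 5, 582], [3, 940, 9, 586]]
0.083 [[0, 935, 2, 571], [0, 937, 4, 579], [4, 941, 9, 583]]
0.086 [[1, 939, 3, 569], [1, 939, 5, 576], [4, 940, 10, 577]]
0.089 [[4, 945, 3, 570], [5, 941, 7, 569], [7, 949, 13, 587]]
0.092 [[9, 947, 9, 570], [8, 950, 13, 577], [10, 951, 24, 581]]
0.095 [[13, 956, 20, 576], [13, 954, 23, 583], [16, 956, 36, 588]]
```

View pics/v5.png

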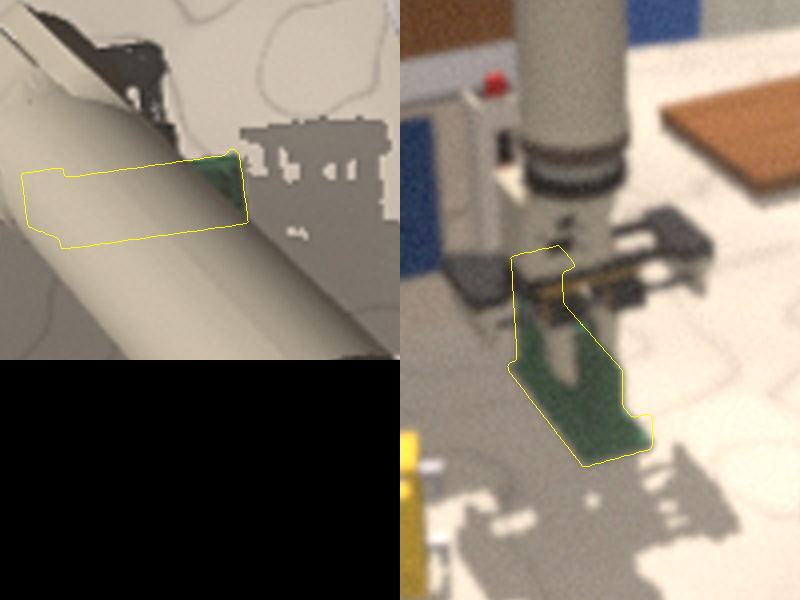

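The overlay fits (heel 83 mm ahead, 43 mm below the TCP). Lifting to insertion height and moving in.

Emit:
send_rows([
  [0, 0, -2],
  [0, 0, -3],
  [0, -0.1, -3],
  [0, 0, -0.7],
  [1.5, 0, 0],
  [1.5, 0, 0],
  [0, 0, 0],
], hand=[-1, -1, -1, -1, -1, -1, -1], spin=[0, 0, 0, 0, 0, 0, 0])

```text
clock: 16.02
eef_pos: [0.5974, 0.1897, 0.1289]
orientation: [-2.029, -2.396, 0.0]
force: [-0.3, 0.1, -3.1]
finger_gap: 0.0159
grasp_force: 30.0
```

```bash
python3 - <<'E'
from plan import *
o=get_obs();print(o['clock'],yaw(),up[2],(Ru.T@(o['eef_pos']-np.r_[up[:2],0])).round(4),'heel x',(Ru.T@(o['eef_pos']-np.r_[up[:2],0]))[0]+.083,o['force'])
snap('side','s6');im=cv2.imread('pics/s6.png')[85:185,250:350]
cv2.imwrite('pics/v6.png',np.clip(cv2.resize(im,None,fx=6,fy=6,interpolation=2)*1.5,0,255).astype('uint8'))
E
```

```text
16.025 1.7362031068650756 1.732782214267014 [-0.1003  0.0013  0.1289] heel x -0.01730948099579062 [-0.34928014  0.13516423 -3.13241553]
```

View pics/v6.png

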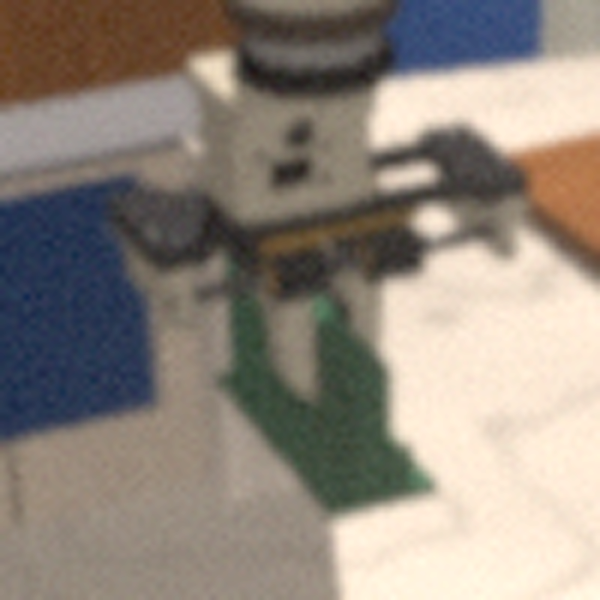

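The bracket sits about 17 mm from the skin, centred on the upright. Moving in by small steps.

Emit:
send_rows([
  [0.3, 0.05, 0],
  [0.3, 0, 0],
  [0, 0, 0],
], hand=[-1, -1, -1], spin=[0, 0, 0])

```text
clock: 16.45
eef_pos: [0.5987, 0.1928, 0.1297]
orientation: [-2.035, -2.393, -0.0]
force: [-0.6, 0.2, -3.7]
finger_gap: 0.0158
grasp_force: 30.0
```

Emit:
send_rows([
  [0.3, 0, 0],
  [0.3, 0, 0],
  [0, 0, 0],
], hand=[-1, -1, -1], spin=[0, 0, 0])

```text
clock: 16.82
eef_pos: [0.5976, 0.199, 0.1298]
orientation: [-2.035, -2.393, -0.0]
force: [0.2, -0.0, -3.5]
finger_gap: 0.0157
grasp_force: 30.0
```

Emit:
send_rows([
  [0.3, 0, 0],
  [0.2, 0, 0],
  [0, 0, 0],
], hand=[-1, -1, -1], spin=[0, 0, 0])

```text
clock: 17.2
eef_pos: [0.5969, 0.2038, 0.1298]
orientation: [-2.035, -2.393, -0.0]
force: [0.7, -1.0, -3.4]
finger_gap: 0.016
grasp_force: 30.0
```

Emit:
send_rows([
  [0.2, 0, 0],
  [0, 0, 0],
], hand=[-1, -1], spin=[0, 0])

```text
clock: 17.45
eef_pos: [0.5966, 0.2057, 0.1298]
orientation: [-2.035, -2.393, -0.0]
force: [-0.3, 0.3, -3.0]
finger_gap: 0.0155
grasp_force: 30.0
```

Emit:
send_rows([
  [0.2, 0, 0],
  [0, 0, 0],
], hand=[-1, -1], spin=[0, 0])

```text
clock: 17.7
eef_pos: [0.5963, 0.2076, 0.1298]
orientation: [-2.035, -2.393, -0.0]
force: [-0.8, -0.5, -2.7]
finger_gap: 0.0158
grasp_force: 30.0
```

Emit:
send_rows([
  [0.2, 0, 0],
  [0, 0, 0],
], hand=[-1, -1], spin=[0, 0])

```text
clock: 17.95
eef_pos: [0.5963, 0.2084, 0.1297]
orientation: [2.036, 2.392, -0.001]
force: [0.7, -3.5, -1.0]
finger_gap: 0.0156
grasp_force: 30.0
```

Emit:
send_rows([
  [0.2, 0, 0],
  [0, 0, 0],
], hand=[-1, -1], spin=[0, 0])

```text
clock: 18.2
eef_pos: [0.5964, 0.2086, 0.1296]
orientation: [2.036, 2.389, -0.004]
force: [0.4, -7.2, 0.7]
finger_gap: 0.0161
grasp_force: 30.0
```

Emit:
send_rows([
  [0.2, 0, 0],
  [0, 0, 0],
], hand=[-1, -1], spin=[0, 0])

```text
clock: 18.45
eef_pos: [0.5966, 0.2086, 0.1296]
orientation: [2.036, 2.386, -0.007]
force: [0.4, -11.2, 1.7]
finger_gap: 0.016
grasp_force: 30.0
```

Contact is at heel x≈0, so the claws are through the slots. Easing off and lowering to hook.

Emit:
send_rows([
  [-0.5, 0, 0],
  [0, 0, 0.5],
  [0, 0, 0],
], hand=[-1, -1, -1], spin=[0, 0, 0])

```text
clock: 18.82
eef_pos: [0.5959, 0.2084, 0.1241]
orientation: [-2.035, -2.393, 0.001]
force: [1.0, -0.6, -3.6]
finger_gap: 0.0154
grasp_force: 30.0
```

Emit:
send_rows([
  [0, 0, 0.4],
  [0, 0, 0.4],
  [0, 0, 0],
], hand=[-1, -1, -1], spin=[0, 0, 0])

```text
clock: 19.2
eef_pos: [0.5958, 0.2083, 0.1161]
orientation: [-2.035, -2.393, 0.001]
force: [0.8, -1.2, -3.5]
finger_gap: 0.0158
grasp_force: 30.0
```

Emit:
send_rows([
  [0, 0, 0.3],
  [0, 0, 0],
], hand=[-1, -1], spin=[0, 0])

```text
clock: 19.45
eef_pos: [0.5961, 0.2084, 0.1135]
orientation: [-2.036, -2.393, 0.0]
force: [1.2, -1.5, -3.9]
finger_gap: 0.0156
grasp_force: 30.0
```

Emit:
send_rows([
  [0, 0, 0.2],
  [0, 0, 0],
], hand=[-1, -1], spin=[0, 0])

```text
clock: 19.7
eef_pos: [0.5962, 0.2084, 0.1116]
orientation: [-2.036, -2.393, -0.0]
force: [0.5, -1.5, -4.7]
finger_gap: 0.0156
grasp_force: 30.0
```

Emit:
send_rows([
  [0, 0, 0.2],
  [0, 0, 0],
], hand=[-1, -1], spin=[0, 0])

```text
clock: 19.95
eef_pos: [0.5964, 0.2084, 0.1101]
orientation: [2.035, 2.393, 0.001]
force: [0.9, -3.4, 0.0]
finger_gap: 0.0159
grasp_force: 30.0
```

Emit:
send_rows([
  [0, 0, 0.2],
  [0, 0, 0],
], hand=[-1, -1], spin=[0, 0])

```text
clock: 20.2
eef_pos: [0.5965, 0.2084, 0.108]
orientation: [2.035, 2.392, 0.001]
force: [-0.5, -3.7, 2.6]
finger_gap: 0.0158
grasp_force: 30.0
```

Rested on the lock at the expected height (TCP 0.111) and it is starting to slide. Pressing on.

Emit:
send_rows([
  [0, 0, 0.2],
  [0, 0, 0.2],
  [0, 0, 0],
], hand=[-1, -1, -1], spin=[0, 0, 0])

```text
clock: 20.58
eef_pos: [0.5963, 0.2084, 0.1036]
orientation: [2.036, 2.393, 0.0]
force: [1.3, -3.4, 2.2]
finger_gap: 0.0157
grasp_force: 30.0
```

Emit:
send_rows([
  [0, 0, 0.2],
  [0, 0, 0],
], hand=[-1, -1], spin=[0, 0])

```text
clock: 20.82
eef_pos: [0.5965, 0.2081, 0.1019]
orientation: [2.035, 2.392, 0.0]
force: [0.5, -4.1, 5.1]
finger_gap: 0.0156
grasp_force: 30.0
```

Emit:
send_rows([
  [0, 0, 0.2],
  [0, 0, 0],
], hand=[-1, -1], spin=[0, 0])

```text
clock: 21.08
eef_pos: [0.5967, 0.2073, 0.1]
orientation: [2.035, 2.391, -0.001]
force: [0.2, -6.6, 5.8]
finger_gap: 0.0159
grasp_force: 30.0
```

Emit:
send_rows([
  [0, 0, -0.3],
  [0, 0, 0],
  [0, 0, 0],
  [0, 0, 0],
  [0, 0, 0],
  [0, 0, 0],
], hand=[-1, 0, 0, 0, 0, 0], spin=[0, 0, 0, 0, 0, 0])

```text
clock: 21.82
eef_pos: [0.5961, 0.2085, 0.1027]
orientation: [-2.035, -2.393, -0.0]
force: [0.7, 0.9, -0.5]
finger_gap: 0.0458
grasp_force: 0.0
```

Emit:
send_rows([
  [0, 0, -2],
  [0, 0, -3],
  [0, 0, -3],
  [0, 0, -3],
  [0, 0, 0],
  [0, 0, 0],
  [0, 0, 0],
  [0, 0, 0],
  [0, 0, 0],
], hand=[0, 0, 0, 0, -1, -1, -1, -1, -1], spin=[0, 0, 0, 0, 0, 0, 0, 0, 0])

```text
clock: 22.95
eef_pos: [0.5959, 0.2083, 0.2122]
orientation: [-2.035, -2.393, 0.001]
force: [-0.1, -0.1, -0.8]
finger_gap: 0.0018
grasp_force: 0.0
```

```bash
python3 - <<'E'
from plan import *
o=get_obs();print(o['clock'],yaw(),(Ru.T@(o['eef_pos']-np.r_[up[:2],0])).round(4),o['force'])
t=U(-.020,0,.195);rows([(np.r_[t[:2],o['eef_pos'][2]],up[2]),(t,up[2])])
K=[]
for n,(y0,y1,x0,x1) in [('top',(140,240,170,270)),('side',(70,170,240,340))]:
    K.append(cv2.resize(snap(n,n[0]+'7')[y0:y1,x0:x1,::-1],None,fx=4,fy=4,interpolation=2))
cv2.imwrite('pics/v7.png',np.clip(np.hstack(K)*1.5,0,255).astype('uint8'))
E
```

```text
22.95 1.732017958791121 [-8.170e-02 -2.000e-04  2.122e-01] [-0.11164216 -0.11775253 -0.83533437]
{"hand":[-1, -1, -1],"xyz":[[3.08, -0.01, -0.0], [3.09, -0.02, -0.0], [-0.0, 0.0, 1.72]],"spin":[np.float64(-0.0), np.float64(-0.001), np.float64(0.0)]}
end [0.586 0.269 0.195] 1.733 3
```

View pics/v7.png

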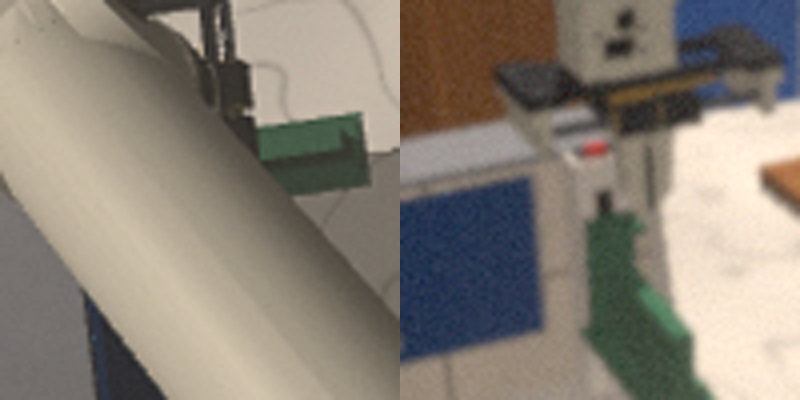

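The bracket hangs in the slots and the flag has sunk. Next I press the tab from above, to be certain it is fully down.

Emit:
send_rows([
  [3.1, 0, 0],
  [3.1, 0, 0],
  [0, 0, 1.7],
  [0, 0, 1.5],
  [0, 0, 0.5],
], hand=[-1, -1, -1, -1, -1], spin=[0, 0, 0, 0, 0])

```text
clock: 23.68
eef_pos: [0.586, 0.2673, 0.1735]
orientation: [-2.037, -2.391, 0.005]
force: [-0.4, -0.1, 0.2]
finger_gap: 0.0004
grasp_force: 0.0
```

Emit:
send_rows([
  [0, 0, 0.3],
  [0, 0, 0],
], hand=[-1, -1], spin=[0, 0])

```text
clock: 23.92
eef_pos: [0.5865, 0.269, 0.1728]
orientation: [2.037, 2.392, 0.0]
force: [0.7, 0.7, -0.1]
finger_gap: 0.0001
grasp_force: 0.0
```

Emit:
send_rows([
  [0, 0, 0.2],
  [0, 0, 0],
], hand=[-1, -1], spin=[0, 0])

```text
clock: 24.18
eef_pos: [0.5868, 0.2696, 0.1717]
orientation: [2.035, 2.392, 0.002]
force: [-0.5, -1.2, 3.7]
finger_gap: 0.0006
grasp_force: 2.0
```

Emit:
send_rows([
  [0, 0, 0.2],
  [0, 0, 0.1],
  [0, 0, 0],
], hand=[-1, -1, -1], spin=[0, 0, 0])

```text
clock: 24.55
eef_pos: [0.5877, 0.2699, 0.1714]
orientation: [2.034, 2.39, 0.004]
force: [-4.1, -4.4, 18.7]
finger_gap: 0.0003
grasp_force: 9.3
```

Emit:
send_rows([
  [0, 0, -1],
  [0, 0, -3],
  [0, 0, -3],
  [-5, 0, -1],
  [-5, 0, 0],
  [-5, 0, 0],
  [0, 5, 0],
  [0, 5, 0],
], hand=[-1, -1, -1, -1, -1, -1, -1, -1], spin=[0, 0, 0, 0, 0, 0, 0, 0])

```text
clock: 25.55
eef_pos: [0.7105, 0.1349, 0.2479]
orientation: [2.039, 2.389, -0.001]
force: [0.7, 1.1, 1.1]
finger_gap: 0.0002
grasp_force: 0.0
```

```bash
python3 - <<'E'
from mfit import *
o=get_obs();print(o['clock'],o['eef_pos'],o['force'])
snap('side','s8');snap('top','t8')
for f in('s2','s8'):
    im=cv2.imread(f'pics/{f}.png').astype(float)[95:155,280:299]; r=im[...,2]-np.maximum(im[...,1],im[...,0])
    N,L,st,c=cv2.connectedComponentsWithStats((r>25).astype(np.uint8)); print(f,[(s[4],(q+[280,95]).round(1).tolist()) for s,q in zip(st[1:],c[1:])])
g=green('s8')
for dz in(0,.004,.008):
    M=model('side',U(0.0015,0,.06+dz),up[2],0);print(dz,(g*(1-M)).sum(),(M*(1-g)).sum())
# bystanders/yellow/door unchanged?
a,b=cv2.imread('pics/side0.png').astype(int),cv2.imread('pics/s8.png').astype(int)
print('side diff jars/box region',(np.abs(a-b)[190:400,335:450].max(2)>40).sum(),'ladle',(np.abs(a-b)[300:400,225:295].max(2)>40).sum(),'yellow',(np.abs(a-b)[195:240,205:275].max(2)>40).sum())
for rr in((.01,.14)):
  print(rr,proj('side',U(.022,.05+rr,.12)[None]).round(0), cv2.imread('pics/s8.png')[tuple(proj('side',U(.022,.05+rr,.12)[None])[0].round().astype(int)[::-1])])
E
```

```text
25.55 [0.71051599 0.1349278  0.2478535 ] [0.69253024 1.0802495  1.11124536]
s2 [(np.int32(35), [288.4, 105.4]), (np.int32(11), [291.0, 127.0]), (np.int32(10), [291.8, 144.1])]
s8 [(np.int32(22), [288.5, 106.6])]
0 3.7529411764705882 197.72156862745098
0.004 13.24705882352941 205.83529411764704
0.008 34.627450980392155 232.78823529411764
side diff jars/box region 3539 ladle 333 yellow 0
0.01 [[271. 136.]] [54 34 29]
0.14 [[231. 145.]] [56 36 29]
```

```bash
python3 - <<'E'
from h import *
for A,B,boxes in(('top0','t8',{'jar1':(395,125,30,30),'jar2':(442,173,35,32),'jar3':(435,213,35,32),'tumbler':(425,143,32,32),'box':(312,92,64,64),'ladle':(402,255,92,28)}),('side0','s8',{'caps':(295,230,140,100),'box':(362,190,75,62),'ladle':(225,315,45,80),'tumbler':(388,275,45,65)})):
    a,b=[cv2.cvtColor(cv2.imread(f'pics/{f}.png'),7) for f in(A,B)]
    for k,(x,y,w,h) in boxes.items():
        r=cv2.matchTemplate(b[y-8:y+h+8,x-8:x+w+8],a[y:y+h,x:x+w],5);_,m,_,l=cv2.minMaxLoc(r);print(A,k,round(m,3),l[0]-8,l[1]-8)
E
```

```text
top0 jar1 0.999 0 0
top0 jar2 0.918 0 0
top0 jar3 0.999 0 0
top0 tumbler 0.806 0 0
top0 box 0.883 0 0
top0 ladle 0.998 0 0
side0 caps 0.698 -1 0
side0 box 0.868 0 -1
side0 ladle 0.997 0 0
side0 tumbler 0.912 0 0
```

Bystanders are unmoved (zero pixel shift, only shadows differ), the door is shut, the bracket is home and the flag is down. Handing in.

```bash
python3 -c "
from rig import ctrl
print(ctrl.job_done())"
```

```text
the job is handed in; nothing more can be done
None
```

The door is shut and the green bracket hangs hooked in both slots with the lock pressed fully down. The jars, masala box, tumbler and ladle show no shift in the images, and the job was handed in at about 26 s on the robot's clock.

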